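# Stack an empty bin over the stored rubber roller

### The job

Pull the top drawer of the bench cabinet right out to its stop and leave it out, then lift the empty stack-nest bin out of it. Stack it squarely on the loaded bin on the bench, turned end for end from the way it would nest, so that its feet stand on the ledges under the rim and no weight comes on the rubber roller inside. Set the bin down rather than let it drop, and leave the loaded bin and the other things on the bench where they stand.

Things in the scene. Friction and masses are not known exactly. Their poses are not given: they have to be found in the camera images.
- top_drawer (a joint): Top drawer of the grey steel bench cabinet, in m: 0 shut, 0.190 at its stop. Slides along -x of cabinet_front, takes about 3 N, stays where left. Its floor is 109 mm above the bench, 222 mm wide, 263 long; sides 55 mm high, front 12 mm thick, reaching 81 mm above the floor. The bin lies lengthwise in its front part, clear of the cabinet only when the drawer is right out.
- drawer_handle (a point): Middle of the top drawer's straight steel bar handle: 11 mm thick, 120 mm long (along y of this point), 168 mm above the bench, 32 mm below the cabinet's top, 35 mm before the drawer front (29 mm free behind the bar). Moves with the drawer. x points into the cabinet, z up.
- cabinet_front (a point): Middle of the front edge of the fixed cabinet's top, 200 mm above the bench. x points into the cabinet, y along its front, z up. The cabinet has two drawers, is 290 mm deep, 250 wide, 200 high.
- empty_center (a point): Centre (half-way up) of the empty grey plastic stack-nest bin in the top drawer: 160 mm long (x), 66 wide (y), 66 high (z), 100 to 190 g. An upright rim band 12 mm high (21 to 33 mm above the centre) runs round the top, 66 mm wide outside, 3 mm thick: grip it across the width at mid-length. Below it the walls taper to 50 mm width at the foot.
- loaded_center (a point): Centre (half-way up) of the loaded bin standing loose on the bench: the same kind of bin as the empty one, same sizes and axes (+x: the end with ONE middle column), with a rubber roller lying in it.
- roller_center (a point): Centre of the rubber-covered roller lying lengthwise on the floor of the loaded bin: rubber 38 mm diameter and 76 mm long, steel journals 16 mm diameter, 104 mm over all, 400 g. Its top is 41 mm above the bin's foot, so a bin that nests would rest on it.
- empty_bin: The empty bin; origin amid its underside, axes as empty_center. Its +x end has ONE wide hollow column in the middle of the end wall and a flat ledge in each corner; its -x end has TWO columns in the corners and one flat ledge between them. Ledges lie 10 mm below the rim's top. Columns are hollow inside and end in feet below.
- loaded_bin: The loaded bin; origin amid its underside. If the upper bin's +x points the same way as this one's, its columns slide down inside and it nests (foot 26 mm above foot, if empty). If it points the opposite way, its feet stand on the three ledges: foot 56 mm above foot, centre 56 mm above centre, centres in line, about 4 mm play lengthwise, 3 mm sideways.
- rubber_roller: The rubber roller again; origin at the lowest point of its middle as it was put in, x along the roller.
- label_roll: Bystander: cream paper roll lying flat, 120 mm diameter, 55 high; origin in the middle of its underside.
- spray_can: Bystander: standing spray can, 66 mm diameter, 190 high; origin under its middle.
- ink_tin: Bystander: steel tin, 90 mm diameter, 85 high; origin under its middle.
- core_tube: Bystander: standing cardboard core tube, 90 mm diameter, 110 high; origin under its middle.
- wrench: Bystander: wrench lying flat, 170 mm long; origin under its middle, x along it.
- ink_knife: Bystander: ink knife (spatula) lying flat, 200 mm long; origin under its middle, x along it.
- idler_roller: Bystander: steel roller in two 50 mm high bearing blocks, 210 mm long; origin under its middle, x along it.
Mind the look-alikes: they are no part of the job. Of the things that look like the rubber_roller, take the one that is farthest from the robot's base at the start.

How it is judged:
On the way, in this order (a step that is already met when the one before it is completed fails the run):
1. the top drawer is pulled out to its stop (value of joint top_drawer above 0.18 m), for 0.2 s.
2. the empty bin is lifted clear above the drawer (height (world z) of empty_center above 0.225 m), for 0.1 s.
At the end, for the whole second after the job is handed in: Drawer out (165 of 190 mm or more); empty bin released, at rest on the loaded bin's ledges: foot 53-59 mm above its foot, middles within 9 mm, lengths within 0.1 rad, level within 0.035 rad; loaded bin level, within 30 mm of its start, roller in it with nothing resting on it (value of joint top_drawer above 0.165 m and z of empty_bin in the frame of loaded_bin between 0.053 and 0.059 m and horizontal distance between empty_bin and loaded_bin below 0.009 m and angle between the x axis of empty_bin and the x axis of loaded_bin, either way round below 0.1 rad and angle between the z axis of empty_bin and the z axis of loaded_bin, either way round below 0.035 rad and angle between loaded_bin's own z axis and vertical below 0.035 rad and distance of loaded_bin from where it was at the start of the episode below 0.03 m and distance between roller_center and loaded_center below 0.025 m and contact force between empty_bin and rubber_roller below 0.1 N and linear speed of each of empty_bin, loaded_bin below 0.02 m/s); the robot touches nothing.
It fails at once if the empty bin pressed on the rubber roller (contact force between empty_bin and rubber_roller above 3 N).
It fails at once if the empty bin was dropped or thrown (falling freely by more than about 10 mm) (contact force between the fingers and empty_bin below 0.05 N and linear speed of empty_bin above 0.45 m/s).
It fails at once if a bystander on the bench was pushed more than 30 mm or knocked over (distance of any of label_roll, spray_can, ink_tin, core_tube, wrench, ink_knife, idler_roller from where it was at the start of the episode above 0.03 m or angle between any of spray_can, core_tube's own z axis and vertical above 0.5 rad).
It also fails if it takes over 51 s, if anything falls off the work surface, if the arm or the gripper's body presses on something with over 40 N, if the wrist force passes 120 N, or if a joint passes its speed limit or range.

### The arm

A 6-joint arm with a two-finger parallel gripper is mounted at the origin on the work surface. World frame = base frame: x ahead of the robot, y to its left, z up, the work surface at z = 0. Lengths are in m, angles in rad, forces in N, time in s.
With the tool pointing down it reaches from about 0.275 to 0.775 m from the base axis. Payload 14.6 kg.
Tool frame: the origin (TCP) lies on the centre line of the jaws, within the pads' length; the fingertips stand env.tip_extent ahead of it and the grasp point (between the pads) lies 3 mm ahead of it (env.tip_extent is the distance from the TCP to the fingertips, in m); z points along the fingers, y is the line along which they close (so a half turn about z gives the same grasp; the last joint's range is limited). The gripper opens to 85 mm and grips with 20 to 120 N. Pads are 22 mm wide; open, the fingers measure 114 mm over their backs; the gripper's body (76 mm by 85 mm) begins 54 mm behind the grasp point. The pads swing forward as they close: fully open they stand 13 mm farther back than shut.
Start: joints at [-1.328, 0.263, -0.048, 1.259, 0, 1.415], TCP at [0.203, -0.484, 0.253] pointing down, gripper open.
Joint ranges: [-2.65, 2.65], [-0.89, 1.7], [-1.18, 1.37], [-2.13, 2.11], [-1.35, 1.29], [-3.14, 3.14]. Speed limits (rad/s): [1.89, 1.89, 2.57, 2.79, 3.14, 3.14].

### API

Orientations are given as a unit quaternion [w, x, y, z].
In Python, from workcell import env gives the robot as it stands.
- The arm moves only by the tool step_arm, never from a script. Its argument "motion" is a list of rows, each a list of 3 entries, a list of its own where there are three numbers: the shift along the tool's x, y, z in cm, then the turn, a rotation vector about the tool's x, y, z in rad, then the closure, from 0 (fully open) to 1 (shut). In form: [[[x, y, z], [wx, wy, wz], gripper], ...]. A call has exactly 10 rows; each row is the pose to reach, as a shift and turn from the pose commanded when the call began, along the tool's axes at that moment; what a row does not reach only later rows make up. A row lasts 1/8 s, in which the tool goes at most 62.5 mm and 10.7 degrees, less where a joint would pass 70% of its speed; a pose out of reach is approached as far as the arm can. A call with a gripper value outside its range is refused whole. The fingers move at their own pace and stop on an object; "force" is the grip in N (left out, the last holds). Time passes only in rows, so rows that repeat a pose let the fingers close, or fill a call up. It gives the time, the measured TCP pose, the force, the opening and the grip force at its end, in the units of the state.
- env.sense(): the state, without advancing time (a new reading comes with each control period).
- env.camera(name): name is "scene" or "top" or "wrist"; returns the picture (480x640x3 uint8, red, green, blue); there is no depth.
- env.camera_info(name): a dict with "intrinsics" (3x3 intrinsics, pixels), "k1" (the pictures are not rectified: a ray, as slopes to the right and down, at radius r is drawn at 1 + k1 r^2 times it, then the intrinsics apply), "T" (4x4, takes a point from camera to world coordinates); the wrist camera has in their place "T_tool_cam" (4x4, takes a point from camera to tool coordinates, whose origin is the TCP and whose axes are the flange's). Camera axes: x right, y down, z forward; pixel columns grow to the right and rows downward; lengths in m; the calibration is good to about 2 mm. A picture is of the moment at which its call begins: read the wrist's pose just before it. camera_info takes no time and is no camera call.
- env.job_done(): hands the job in; it is judged then, once.
The state is a dict: "time_s": time; "joints": joint angles; "joint_velocities": joint speeds; "joint_torque": joint torques, N m; "eef_pos": TCP position; "orientation": TCP orientation; "wrist_force": force on the tool from outside, world axes, zero at the start; "ft_torque": the same for the moment, N m; "opening": finger opening in m; "grasp_force": force on a finger pad.
Only numpy, scipy, OpenCV 4.12 (cv2) and the standard library are available. Lean on these libraries where they do the work, as an engineer would, in place of code of your own. Each camera call takes 0.05 s, during which the arm holds its last target. There are 200 camera calls.

## Working session

There is one attempt and no reset: what is moved stays moved. The work goes in short steps, Python scripts to look and compute and a tool call to move; the robot and the scene stay as the last step left them, time stands still between calls to the robot, and variables do not carry over. Pictures are saved under pics/ and viewed, at most 10 in all, crops included, and the job is handed in when it is done.

Besides the shell and the picture viewer there is one more tool, called after "Emit:" as name([rows], argument=value, ...), one row to a line, values as JSON. step_arm: Moves the arm, as the interface text tells. Its arguments: {"type":"object","properties":{"motion":{"type":"array","items":{"type":"array"}},"force":{"type":"number"}},"required":["motion"]}

```bash
mkdir -p pics; ls; python3 - <<'E'
from workcell import env
import cv2,numpy as np
np.set_printoptions(precision=4,suppress=True)
for n in("scene","top"):
    cv2.imwrite(f"pics/{n}0.png",env.camera(n)[:,:,::-1])
    print(n,env.camera_info(n))
print(env.camera_info("wrist"),env.tip_extent,env.sense())
E
```

```text
pics
scene {'intrinsics': array([[565.6051,   0.    , 315.932 ],
       [  0.    , 565.6051, 243.3249],
       [  0.    ,   0.    ,   1.    ]]), 'k1': 0.04616667599817473, 'T': array([[ 0.6219,  0.4925, -0.6088,  1.166 ],
       [ 0.7831, -0.3996,  0.4766, -0.4776],
       [-0.0085, -0.7731, -0.6342,  0.8681],
       [ 0.    ,  0.    ,  0.    ,  1.    ]])}
top {'intrinsics': array([[621.51  ,   0.    , 310.3658],
       [  0.    , 621.51  , 245.4779],
       [  0.    ,   0.    ,   1.    ]]), 'k1': -0.09305261391342312, 'T': array([[ 0.0567, -0.9766,  0.2074,  0.155 ],
       [-0.9984, -0.0552,  0.0129,  0.0615],
       [-0.0011, -0.2078, -0.9782,  1.6766],
       [ 0.    ,  0.    ,  0.    ,  1.    ]])}
{'intrinsics': array([[344.7868,   0.    , 323.6892],
       [  0.    , 344.7868, 234.171 ],
       [  0.    ,   0.    ,   1.    ]]), 'k1': -0.03366463428176537, 'T_tool_cam': array([[-0.001 , -0.95  , -0.3124,  0.0808],
       [ 1.    , -0.0011,  0.0003, -0.0008],
       [-0.0007, -0.3124,  0.95  , -0.1211],
       [ 0.    ,  0.    ,  0.    ,  1.    ]])} 0.022 {'time_s': 0.1, 'joints': array([-1.3283,  0.2635, -0.0488,  1.2594, -0.    ,  1.4155]), 'joint_velocities': array([-0.0008, -0.0006,  0.0023, -0.0016, -0.0011, -0.0003]), 'joint_torque': array([  0.0039, -63.8576,  38.5064,   0.01  ,  -0.    ,   0.    ]), 'eef_pos': array([ 0.2033, -0.4838,  0.2529]), 'orientation': array([-0.0005,  0.9803,  0.1976, -0.    ]), 'wrist_force': array([ 0.375 , -0.0358,  0.3866]), 'ft_torque': array([ 0.0097, -0.0447,  0.0253]), 'grasp_force': 0.0, 'opening': 0.08539479690632545}
```

View pics/top0.png

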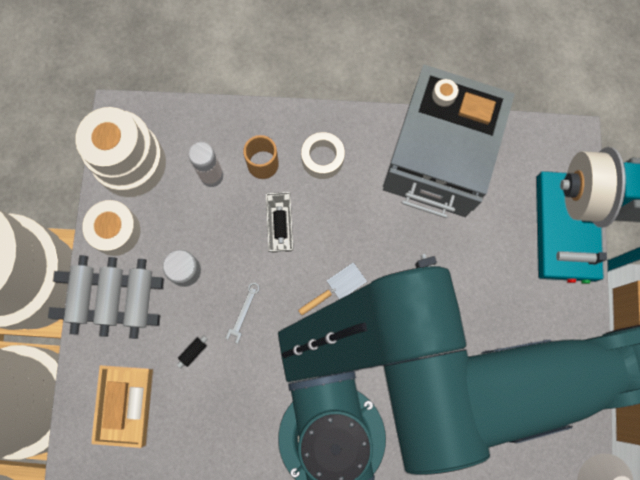

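View pics/scene0.png

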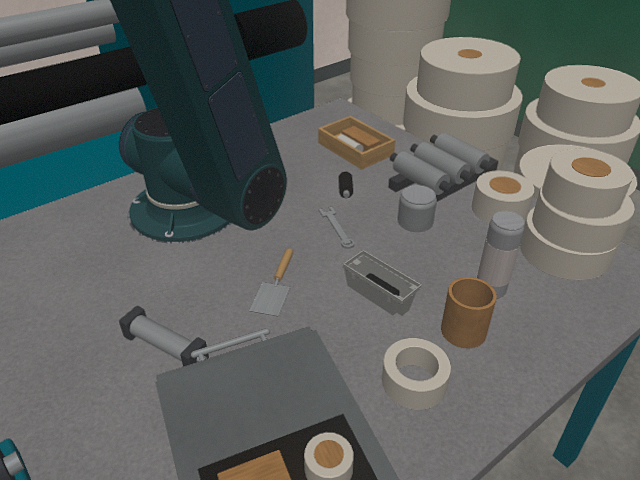

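Candidates for the rubber roller: black roller in the bin at top-view (281,222), and a loose one on the bench at (193,351), which is nearer the base, so I choose the one in the bin. For the bin, the only open one on the bench is at (280,221). For the handle, there are two bars near (430,195) and (430,208). I'll check all of these in one close crop.

```bash
cat >h.py <<'E'
import numpy as np, cv2
from workcell import env
from scipy.spatial.transform import Rotation as R
np.set_printoptions(precision=4,suppress=True)
def toolT(s=None):
    s=s or env.sense(); T=np.eye(4); q=s["orientation"]
    T[:3,:3]=R.from_quat([q[1],q[2],q[3],q[0]]).as_matrix(); T[:3,3]=s["eef_pos"]; return T
def ray(n,uv,Tt=None):
    i=env.camera_info(n); T=i["T"] if n!="wrist" else Tt@i["T_tool_cam"]
    p=cv2.undistortPoints(np.array([[uv]],float),i["intrinsics"],np.array([i["k1"],0,0,0,0.]))[0,0]
    return T[:3,3],T[:3,:3]@np.array([p[0],p[1],1])
def at(n,uv,z,Tt=None):
    o,d=ray(n,uv,Tt); return o+d*(z-o[2])/d[2]
def proj(n,P,Tt=None):
    i=env.camera_info(n); T=np.linalg.inv(i["T"] if n!="wrist" else Tt@i["T_tool_cam"])
    P=np.atleast_2d(P)@T[:3,:3].T+T[:3,3]
    return cv2.projectPoints(P,np.zeros(3),np.zeros(3),i["intrinsics"],np.array([i["k1"],0,0,0,0.]))[0][:,0]
E
python3 - <<'E'
from h import *
t=cv2.imread("pics/top0.png"); s=cv2.imread("pics/scene0.png")
a=cv2.resize(t[120:220,380:510],(520,400),interpolation=cv2.INTER_CUBIC)
b=cv2.resize(t[185:260,255:310],(275,375),interpolation=cv2.INTER_CUBIC)
c=cv2.resize(s[240:325,335:425],(270,255)); 
d=cv2.resize(s[300:400,110:290],(520,200*520//360))[:195]
im=np.zeros((600,800,3),np.uint8); im[:400,:520]=a; im[:340,525:800]=b[:340]; im[345:600,525:795]=c; im[405:600,:520]=d
cv2.imwrite("pics/crop0.png",im)
for n,uv,z in [("top",(408,192),.168),("top",(455,202),.168),("top",(195,351),.02),("top",(280,221),.066),("scene",(382,277),.066),("scene",(195,355),.168),("scene",(268,333),.168),("top",(268,193),.066),("top",(292,250),.066)]: print(n,uv,at(n,uv,z))
E
```

```text
top (408, 192) [ 0.6271 -0.1579  0.168 ]
top (455, 202) [ 0.6079 -0.278   0.168 ]
top (195, 351) [0.204  0.3719 0.02  ]
top (280, 221) [0.5586 0.1675 0.066 ]
scene (382, 277) [0.569  0.1632 0.066 ]
scene (195, 355) [ 0.5908 -0.2713  0.168 ]
scene (268, 333) [ 0.6255 -0.1562  0.168 ]
top (268, 193) [0.6346 0.2051 0.066 ]
top (292, 250) [0.4815 0.1305 0.066 ]
```

View pics/crop0.png

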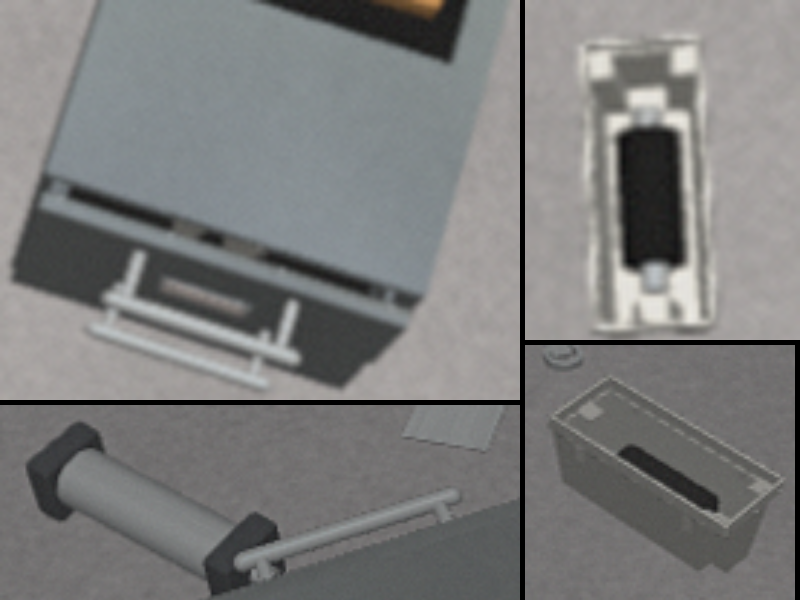

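The top view shows the loaded bin with ledges in both corners at its far end, around crop (600,62) and (685,62). That is the one-column end, so its +x points roughly along world +x. The top drawer's bar is the upper one, from crop (108,297) to (295,357), i.e. top-view (407,194)–(454,209). The scene crop shows it from (242,562) to (455,495), and the roller in the bin is the right one.

```bash
cat >>h.py <<'E'
def go(p,psi):
    "shift (cm, tool axes) and turn to reach tool-down pose p, tool x at heading psi"
    T=toolT(); d=100*T[:3,:3].T@(np.array(p)-T[:3,3])
    G=np.array([[np.cos(psi),np.sin(psi),0],[np.sin(psi),-np.cos(psi),0],[0,0,-1]]).T
    print("at",T[:3,3],"psi",np.arctan2(T[1,0],T[0,0]),"shift",d.round(2),"turn",R.from_matrix(T[:3,:3].T@G).as_rotvec().round(3))
E
python3 - <<'E'
from h import *
A=[at("top",(407,194.3),.168),at("top",(453.7,209.2),.168)]
B=[at("scene",(267.5,331.2),.168),at("scene",(193.8,354.3),.168)]
for X in(A,B):
    d=X[0]-X[1]; print(X[0],X[1],np.linalg.norm(d),"cab yaw",np.arctan2(-d[0],d[1]),"mid",(X[0]+X[1])/2)
c=[at("top",u,.066) for u in[(266.4,193.4),(290,192.2),(269,251),(292.6,250.6)]]
f=(c[0]+c[1])/2;n=(c[2]+c[3])/2;d=f-n
print("loaded",(f+n)/2,np.linalg.norm(d),np.linalg.norm(c[0]-c[1]),"yaw",np.arctan2(d[1],d[0]))
m=(A[0]+A[1]+B[0]+B[1])/4
go([m[0],m[1],.25],1.278)
E
```

```text
[ 0.6209 -0.1555  0.168 ] [ 0.5887 -0.2748  0.168 ] 0.12353473688274785 cab yaw -0.2633990248932906 mid [ 0.6048 -0.2151  0.168 ]
[ 0.6218 -0.1546  0.168 ] [ 0.5884 -0.2721  0.168 ] 0.12212707599202609 cab yaw -0.2770220379698968 mid [ 0.6051 -0.2133  0.168 ]
loaded [0.5572 0.1688 0.066 ] 0.16006785351646088 0.06381859738371667 yaw 0.11078553038380635
at [ 0.2033 -0.4838  0.2529] psi 0.39775422479262695 shift [47.47 -9.3   0.3 ] turn [-0.001 -0.001 -0.88 ]
```

The two cameras agree: handle middle (0.605, -0.214), bar length 122 mm (120 given), cabinet yaw -0.27. The loaded bin comes out at 160 × 64 mm, which is also right. Moving above the handle.

Emit:
step_arm([
  [[5,-1,0],[0,0,-0.1],0.3],
  [[10,-2,0],[0,0,-0.2],0.5],
  [[15.5,-3,0],[0,0,-0.3],0.6],
  [[21,-4,0],[0,0,-0.4],0.6],
  [[26.5,-5,0],[0,0,-0.5],0.6],
  [[32,-6.2,0],[0,0,-0.6],0.6],
  [[37,-7.2,0],[0,0,-0.7],0.6],
  [[42,-8.2,0],[0,0,-0.8],0.6],
  [[47.5,-9.3,0.3],[0,0,-0.9],0.6],
  [[47.5,-9.3,0.3],[0,0,-0.9],0.6],
], force=40)

```text
time_s: 1.35
eef_pos: [0.6073, -0.2119, 0.2488]
orientation: [-0.001, 0.795, 0.606, -0.0]
wrist_force: [-1.0, -0.0, -0.2]
opening: 0.0343
grasp_force: 0.0
```

```bash
python3 - <<'E'
from h import *
T=toolT(); im=env.camera("wrist")[:,:,::-1].copy()
m=np.array([.605,-.214,.168]); y=np.array([np.sin(.27),np.cos(.27),0])*.06
for p in proj("wrist",[m,m+y,m-y],T): cv2.circle(im,tuple(int(v) for v in p),3,(0,0,255),-1)
cv2.imwrite("pics/w1.png",im); print(env.sense()["opening"]); go([.605,-.214,.171],1.30)
E
```

```text
0.03413627416641662
at [ 0.606  -0.2132  0.2493] psi 1.2998175157055203 shift [-0.11 -0.06  7.83] turn [-0.001 -0.    -0.   ]
```

View pics/w1.png

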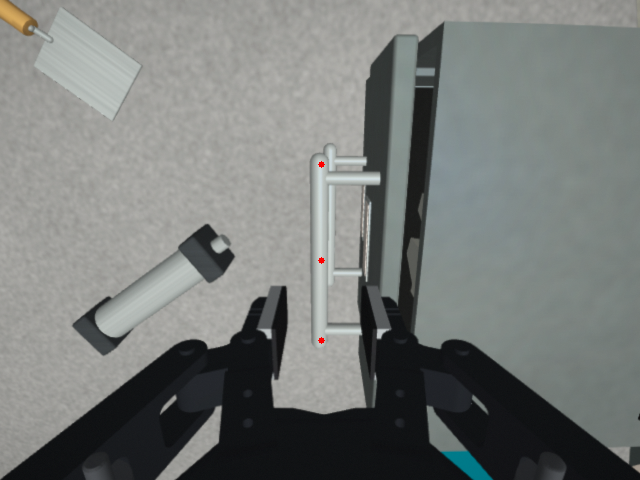

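The dots sit on the upper bar at (320,165)–(320,341), parallel to the jaws, with one finger on each side. Descending and gripping.

Emit:
step_arm([
  [[0,0,2],[0,0,0],0.6],
  [[0,0,4],[0,0,0],0.6],
  [[0,0,6],[0,0,0],0.6],
  [[0,0,7.8],[0,0,0],0.6],
  [[0,0,7.8],[0,0,0],0.6],
  [[0,0,7.8],[0,0,0],1],
  [[0,0,7.8],[0,0,0],1],
  [[0,0,7.8],[0,0,0],1],
  [[0,0,7.8],[0,0,0],1],
  [[0,0,7.8],[0,0,0],1],
], force=40)

```text
time_s: 2.65
eef_pos: [0.6049, -0.215, 0.1725]
orientation: [0.0, 0.797, 0.604, -0.001]
wrist_force: [-3.6, -4.3, 3.8]
opening: 0.0096
grasp_force: 39.2
```

Gripped, with an opening of about 10 mm on the 11 mm bar. Pulling.

Emit:
step_arm([
  [[0,-1,0],[0,0,0],1],
  [[0,-3,0],[0,0,0],1],
  [[0,-5.5,0],[0,0,0],1],
  [[0,-8,0],[0,0,0],1],
  [[0,-10.5,0],[0,0,0],1],
  [[0,-13,0],[0,0,0],1],
  [[0,-15.5,0],[0,0,0],1],
  [[0,-17.5,0],[0,0,0],1],
  [[0,-18.7,0],[0,0,0],1],
  [[0,-19.2,0],[0,0,0],1],
])

```text
time_s: 3.9
eef_pos: [0.4268, -0.1653, 0.1731]
orientation: [0.006, 0.797, 0.604, 0.005]
wrist_force: [66.9, -17.9, -53.0]
opening: 0.0097
grasp_force: 40.8
```

Emit:
step_arm([
  [[0,0,0],[0,0,0],1],
  [[0,0,0],[0,0,0],1],
  [[0,0,0],[0,0,0],1],
  [[0,0,0],[0,0,0],0.6],
  [[0,0,0],[0,0,0],0.6],
  [[0,0,0],[0,0,0],0.6],
  [[0,0,0],[0,0,0],0.6],
  [[0,0,-3],[0,0,0],0.6],
  [[0,0,-6],[0,0,0],0.6],
  [[0,0,-9],[0,0,0],0.6],
])

```text
time_s: 5.15
eef_pos: [0.4201, -0.1624, 0.2633]
orientation: [-0.0, 0.797, 0.604, -0.0]
wrist_force: [0.1, -0.9, -0.3]
opening: 0.0344
grasp_force: 0.0
```

```bash
python3 - <<'E'
from h import *
s=env.sense(); print(s["eef_pos"],s["opening"])
cv2.imwrite("pics/top2.png",env.camera("top")[:,:,::-1])
T=toolT(); w=env.camera("wrist")[:,:,::-1]; cv2.imwrite("pics/w2.png",w)
# bin centre guess: 35+12+80+~5 mm behind handle
h=np.array([.605,-.214,0])-.19*np.array([np.cos(.27),-np.sin(.27),0]); c=h+.13*np.array([np.cos(.27),-np.sin(.27),0])
print("handle",h,"bin guess",c); go([c[0],c[1],.28],2.87)
E
```

```text
[ 0.4201 -0.1624  0.2633] 0.03439494768359467
handle [ 0.4219 -0.1633  0.    ] bin guess [ 0.5472 -0.198   0.    ]
at [ 0.4212 -0.163   0.2648] psi 1.2977974191452546 shift [ 0.02 13.08 -1.47] turn [ 0.002  0.004 -1.572]
```

View pics/w2.png

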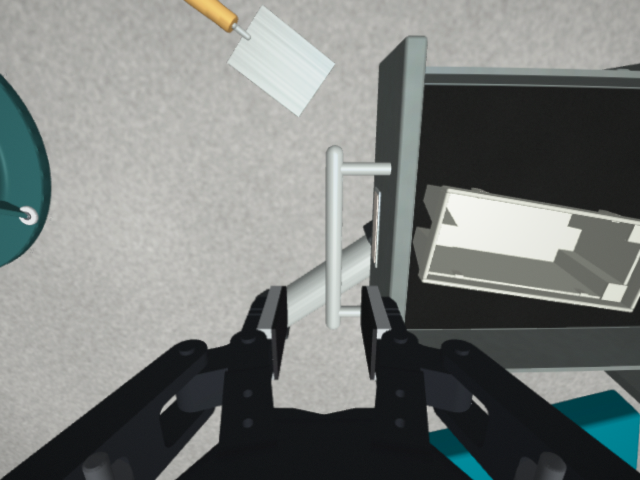

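The drawer is out to its stop and the bin lies skewed in it. Rim corners are at (447,188), (423,282) and (632,310). The two corner ledges, at (635,232) and (615,292), are at the cabinet end, so the bin's +x points into the cabinet.

```bash
python3 - <<'E'
from h import *
T=toolT(); a,b,c=[at("wrist",u,.175,T) for u in[(447,188),(423,282),(632,310)]]
d=c-b; print(np.linalg.norm(a-b),np.linalg.norm(d),"yaw",np.arctan2(d[1],d[0]),np.arctan2((a-b)[1],(a-b)[0])-np.pi/2)
m=(a+c)/2; yaw=np.arctan2(d[1],d[0]); print(m); go([m[0],m[1],.27],yaw+np.pi)
E
```

```text
0.06499591745706428 0.15684830742715372 yaw -0.42546559303746073 -0.4153689833742029
[ 0.5647 -0.2057  0.175 ]
at [ 0.4212 -0.163   0.2648] psi 1.2977974191452546 shift [-0.25 14.98 -0.46] turn [ 0.002  0.004 -1.418]
```

Measured 65 × 157 mm (66 × 160 given), yaw -0.42. Going above it with jaws open, then one close look.

Emit:
step_arm([
  [[0,1.5,-0.5],[0,0,-0.14],0],
  [[0,3,-0.5],[0,0,-0.28],0],
  [[0,5,-0.5],[0,0,-0.43],0],
  [[0,7,-0.5],[0,0,-0.57],0],
  [[0,9,-0.5],[0,0,-0.71],0],
  [[0,11,-0.5],[0,0,-0.85],0],
  [[-0.1,13,-0.5],[0,0,-1.0],0],
  [[-0.2,14.5,-0.5],[0,0,-1.15],0],
  [[-0.2,15,-0.5],[0,0,-1.3],0],
  [[-0.2,15,-0.5],[0,0,-1.42],0],
])

```text
time_s: 6.5
eef_pos: [0.5644, -0.2049, 0.2662]
orientation: [-0.001, 0.208, 0.978, 0.0]
wrist_force: [-0.5, 0.9, 0.0]
opening: 0.0855
grasp_force: 0.0
```

Emit:
step_arm([
  [[0,0,0],[0,0,0],0],
  [[0,0,0],[0,0,0],0],
  [[0,0,0],[0,0,0],0],
  [[0,0,0],[0,0,0],0],
  [[0,0,0],[0,0,0],0],
  [[0,0,0],[0,0,0],0],
  [[0,0,0],[0,0,0],0],
  [[0,0,0],[0,0,0],0],
  [[0,0,0],[0,0,0],0],
  [[0,0,0],[0,0,0],0],
])

```text
time_s: 7.75
eef_pos: [0.5643, -0.2049, 0.2673]
orientation: [0.0, 0.21, 0.978, 0.0]
wrist_force: [-0.8, 0.1, 0.2]
opening: 0.0857
grasp_force: 0.0
```

```bash
python3 - <<'E'
from h import *
T=toolT(); cv2.imwrite("pics/w3.png",env.camera("wrist")[:,:,::-1]); s=env.sense();print(s["opening"],s["joints"]); go([.5647,-.2057,.172],np.pi-.42)
E
```

```text
0.08560533529946435 [-0.4839  0.3929  0.1848  1.3628 -0.     -0.0602]
at [ 0.5643 -0.2049  0.2673] psi 2.7178321781681594 shift [-0.07 -0.06  9.53] turn [-0.    -0.    -0.004]
```

View pics/w3.png

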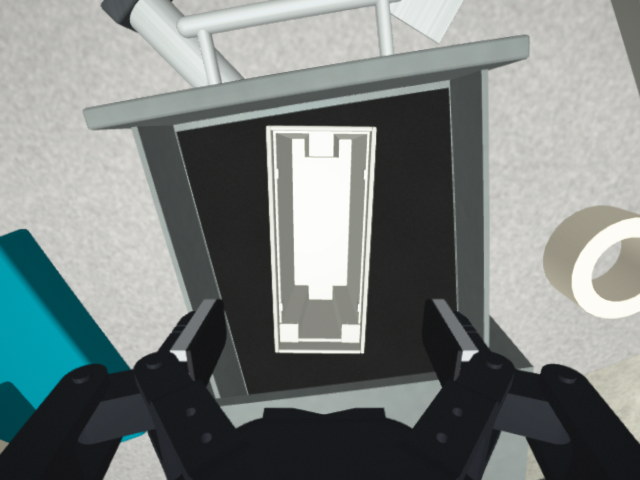

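The bin lies centred and aligned between the jaws, rim corners at (267,127), (376,128), (276,352), (363,353). Its corner ledges are at the cabinet end, (290,332) and (350,332), so +x into the cabinet is confirmed. Checking the last joint's range for both grips.

```bash
python3 - <<'E'
from h import *
T=toolT(); a,b,c,d=[at("wrist",u,.175,T) for u in[(267,127),(376,128),(276,352),(363,353)]]
n=(a+b)/2;f=(c+d)/2;v=f-n;m=(n+f)/2;yaw=np.arctan2(v[1],v[0])
print(np.linalg.norm(v),np.linalg.norm(a-b),np.linalg.norm(c-d),"yaw",yaw,"mid",m)
q=env.sense()["joints"]; off=q[0]-np.arctan2(T[1,3],T[0,3]); psi=np.arctan2(T[1,0],T[0,0])
print("check j6",q[5],q[0]+np.pi-psi)
print("flipped grip j6",q[0]+np.pi-yaw,"placing then",.295-.13+np.pi-(np.pi+.11),"unflipped placing",.295-.13+np.pi-(2*np.pi+.11))
go([m[0],m[1],.26],yaw)
E
```

```text
0.15869863216485294 0.06469742451541323 0.06425934311225105 yaw -0.43602926689819144 mid [ 0.566  -0.2072  0.175 ]
check j6 -0.06015230715110214 -0.06015230723684395
flipped grip j6 3.093709137829507 placing then 0.05500000000000016 unflipped placing -3.0865926535897934
at [ 0.5643 -0.2049  0.2673] psi 2.7178321781681594 shift [-0.26 -0.14  0.73] turn [ 0.    -0.    -3.129]
```

The flipped grip (j6 3.09) leaves the placing free (j6 about 0.05), so I turn the gripper half round now.

Emit:
step_arm([
  [[0,0,0],[0,0,0.16],0],
  [[0,0,0],[0,0,0.32],0],
  [[0,0,0],[0,0,0.48],0],
  [[0,0,0],[0,0,0.64],0],
  [[0,0,0],[0,0,0.8],0],
  [[0,0,0],[0,0,0.96],0],
  [[0,0,0],[0,0,1.12],0],
  [[0,0,0],[0,0,1.28],0],
  [[0,0,0],[0,0,1.44],0],
  [[-0.2,-0.1,0],[0,0,1.6],0],
])

```text
time_s: 9.05
eef_pos: [0.5657, -0.2066, 0.2673]
orientation: [0.0, 0.849, 0.528, 0.0]
wrist_force: [0.7, -0.0, 0.0]
opening: 0.0851
grasp_force: 0.0
```

Emit:
step_arm([
  [[0,0,0],[0,0,0.16],0],
  [[0,0,0],[0,0,0.32],0],
  [[0,0,0],[0,0,0.48],0],
  [[0,0,0],[0,0,0.64],0],
  [[0,0,0],[0,0,0.8],0],
  [[0,0,0],[0,0,0.96],0],
  [[0,0,0],[0,0,1.12],0],
  [[0,0,0],[0,0,1.28],0],
  [[0,0,0],[0,0,1.44],0],
  [[0,0,0],[0,0,1.54],0],
])

```text
time_s: 10.3
eef_pos: [0.5657, -0.2066, 0.2673]
orientation: [-0.0, 0.977, -0.212, 0.0]
wrist_force: [0.4, -0.1, 0.3]
opening: 0.0853
grasp_force: 0.0
```

```bash
python3 - <<'E'
from h import *
print(env.sense()["joints"]); go([.5655,-.2065,.171],-.425)
E
```

```text
[-0.4854  0.3963  0.1905  1.3649  0.      3.0826]
at [ 0.5657 -0.2066  0.2673] psi -0.4263915320340411 shift [-0.02 -0.    9.63] turn [-0.    -0.    -0.001]
```

Emit:
step_arm([
  [[0,0,2.5],[0,0,0],0],
  [[0,0,5],[0,0,0],0],
  [[0,0,7.5],[0,0,0],0],
  [[0,0,9],[0,0,0],0],
  [[0,0,9.7],[0,0,0],0],
  [[0,0,9.7],[0,0,0],0.5],
  [[0,0,9.7],[0,0,0],0.5],
  [[0,0,9.7],[0,0,0],0.5],
  [[0,0,9.7],[0,0,0],0.5],
  [[0,0,9.7],[0,0,0],0.5],
], force=30)

```text
time_s: 11.55
eef_pos: [0.566, -0.2068, 0.1709]
orientation: [0.0, 0.978, -0.21, 0.001]
wrist_force: [-0.8, -1.0, 6.8]
opening: 0.0652
grasp_force: 34.4
```

Emit:
step_arm([
  [[0,0,-0.5],[0,0,0],0.5],
  [[0,0,-1.5],[0,0,0],0.5],
  [[0,0,-3],[0,0,0],0.5],
  [[0,0,-5],[0,0,0],0.5],
  [[0,0,-7],[0,0,0],0.5],
  [[0,0,-9],[0,0,0],0.5],
  [[0,0,-11],[0,0,0],0.5],
  [[0,0,-13],[0,0,0],0.5],
  [[0,0,-14],[0,0,0],0.5],
  [[0,0,-14],[0,0,0],0.5],
])

```text
time_s: 12.8
eef_pos: [0.5659, -0.2067, 0.3109]
orientation: [0.0, 0.978, -0.21, 0.001]
wrist_force: [0.0, 0.3, -1.9]
opening: 0.0653
grasp_force: 33.8
```

```bash
python3 - <<'E'
from h import *
T=toolT(); cv2.imwrite("pics/w4.png",env.camera("wrist")[:,:,::-1]); s=env.sense();print(s["opening"],s["grasp_force"],s["wrist_force"],s["ft_torque"])
th=T[:3,3]; 
for z in(.31,): go([.557,.169,z],np.pi+.11)
go([.40,-.02,.31],1.4)
E
```

```text
0.06537386283030448 33.78523886203766 [ 0.0387 -0.1466 -2.0353] [-0.0121  0.0119 -0.0266]
at [ 0.5657 -0.2066  0.3101] psi -0.42216748999839704 shift [-16.18 -33.91   0.02] turn [0.    0.    2.609]
at [ 0.5657 -0.2066  0.3101] psi -0.42216748999839704 shift [-22.76 -10.23   0.02] turn [-0.    -0.    -1.822]
```

View pics/w4.png

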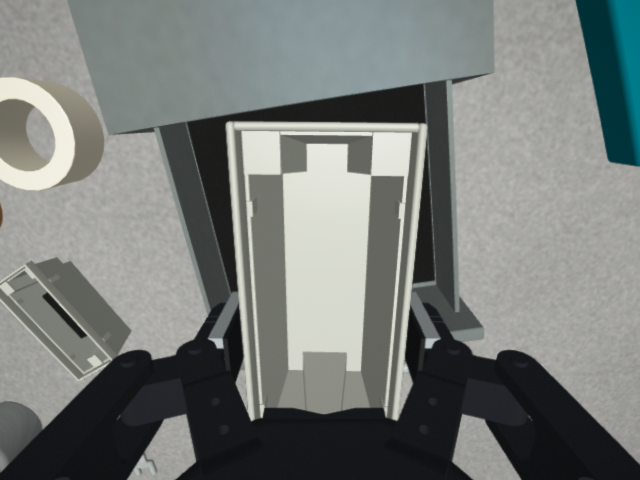

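The bin is held square, with its rim end at (228,123)–(427,124). The weight is about 2 N. Next I turn it round on the way to a lookout beside the loaded bin.

Emit:
step_arm([
  [[-0.4,-1,0],[0,0,-0.12],0.5],
  [[-0.9,-2,0],[0,0,-0.3],0.5],
  [[-1.3,-3,0],[0,0,-0.48],0.5],
  [[-1.8,-4,0],[0,0,-0.66],0.5],
  [[-2.2,-5,0],[0,0,-0.84],0.5],
  [[-2.7,-6,0],[0,0,-1.02],0.5],
  [[-3.1,-7,0],[0,0,-1.2],0.5],
  [[-3.6,-8,0],[0,0,-1.38],0.5],
  [[-4,-9,0],[0,0,-1.56],0.5],
  [[-4.4,-10,0],[0,0,-1.74],0.5],
])

```text
time_s: 14.1
eef_pos: [0.5662, -0.0969, 0.3094]
orientation: [-0.001, 0.789, 0.615, -0.0]
wrist_force: [0.2, -0.1, -1.7]
opening: 0.0652
grasp_force: 33.8
```

```bash
python3 - <<'E'
from h import *
T=np.eye(4); T[:3,:3]=np.diag([1,-1,-1]); # tool frame analysis at height 0
a,b=[at("wrist",u,.004,T) for u in[(228,123),(427,124)]]
print("rim end in tool: ",a,b,"bin centre along tool x",(a+b)[0]/2-.08 )
print(env.sense()["joints"]); go([.557,.015,.31],3.25)
E
```

```text
rim end in tool:  [0.0807 0.0311 0.004 ] [ 0.0804 -0.0336  0.004 ] bin centre along tool x 0.0005329928658829169
[-0.3113  0.344   0.2217  1.4499  0.      1.5065]
at [ 0.5662 -0.0969  0.3094] psi 1.3237116399673028 shift [10.63 -3.63 -0.05] turn [-0.001 -0.001 -1.926]
```

Emit:
step_arm([
  [[1,-0.3,0],[0,0,-0.18],0.5],
  [[2,-0.7,0],[0,0,-0.36],0.5],
  [[3,-1,0],[0,0,-0.54],0.5],
  [[4.5,-1.5,0],[0,0,-0.72],0.5],
  [[6,-2,0],[0,0,-0.9],0.5],
  [[7.5,-2.5,0],[0,0,-1.08],0.5],
  [[8.5,-3,0],[0,0,-1.26],0.5],
  [[9.5,-3.3,0],[0,0,-1.44],0.5],
  [[10.2,-3.5,0],[0,0,-1.62],0.5],
  [[10.6,-3.6,0],[0,0,-1.79],0.5],
])

```text
time_s: 15.35
eef_pos: [0.5579, 0.0147, 0.3095]
orientation: [-0.001, 0.014, 1.0, 0.0]
wrist_force: [0.7, -0.4, -1.8]
opening: 0.0654
grasp_force: 33.8
```

Emit:
step_arm([
  [[0,0,0],[0,0,-0.1],0.5],
  [[0,0,0],[0,0,-0.13],0.5],
  [[0,0,0],[0,0,-0.13],0.5],
  [[0,0,0],[0,0,-0.13],0.5],
  [[0,0,0],[0,0,-0.13],0.5],
  [[0,0,0],[0,0,-0.13],0.5],
  [[0,0,0],[0,0,-0.13],0.5],
  [[0,0,0],[0,0,-0.13],0.5],
  [[0,0,0],[0,0,-0.13],0.5],
  [[0,0,0],[0,0,-0.13],0.5],
])

```text
time_s: 16.6
eef_pos: [0.5582, 0.0143, 0.3103]
orientation: [-0.0, -0.048, 0.999, 0.0]
wrist_force: [-0.2, 0.4, -1.6]
opening: 0.0657
grasp_force: 33.8
```

```bash
python3 - <<'E'
from h import *
T=toolT(); w=env.camera("wrist")[:,:,::-1].copy(); cv2.imwrite("pics/w5raw.png",w)
im=np.zeros((600,800,3),np.uint8)
cr=w[100:300,400:560]; im[:600,:480]=cv2.resize(cr,(480,600),interpolation=cv2.INTER_CUBIC)
im[:240,480:800]=cv2.resize(w,(320,240)); cv2.imwrite("pics/w5.png",im)
C=np.array([.557,.169,.066]); u=np.array([np.cos(.11),np.sin(.11),0]);v=np.array([-u[1],u[0],0])
print("pred corners",proj("wrist",[C+s*.08*u+t*.033*v for s in(1,-1) for t in(1,-1)],T))
np.save("T5.npy",T); print(env.sense()["joints"],T)
E
```

```text
pred corners [[483.743  276.8087]
 [427.8189 277.7389]
 [503.4727 135.2566]
 [439.9837 135.6902]]
[-0.1204  0.3135  0.178   1.4353 -0.     -0.2166] [[-0.9954 -0.096  -0.      0.5582]
 [-0.096   0.9954  0.      0.0143]
 [ 0.      0.     -1.      0.3103]
 [ 0.      0.      0.      1.    ]]
```

View pics/w5.png

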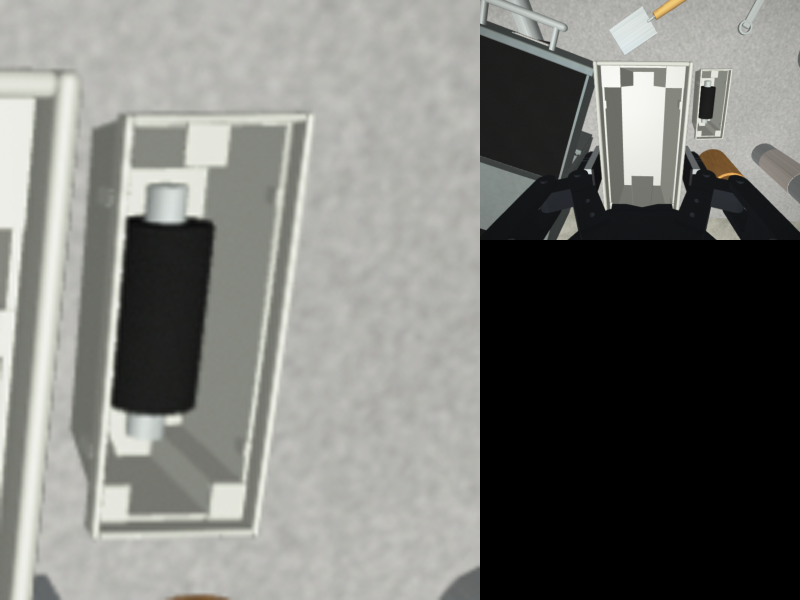

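In this picture the near-robot end of the loaded bin, at the top, has the single middle ledge at crop (205,145). Its far end has the two corner ledges at (118,500) and (228,500). The held bin's corner-ledge end faces the robot, so they are opposed as wanted. Measuring the rim corners (126,115), (313,114), (94,537), (258,533).

```bash
python3 - <<'E'
from h import *
T=np.load("T5.npy"); a,b,c,d=[at("wrist",(400+x/3,100+y/3),.066,T) for x,y in[(126,115),(313,114),(94,537),(258,533)]]
n=(a+b)/2;f=(c+d)/2;v=f-n;m=(n+f)/2;yaw=np.arctan2(v[1],v[0])
print(np.linalg.norm(v),np.linalg.norm(a-b),np.linalg.norm(c-d),"yaw",yaw,np.arctan2(*(c-a)[1::-1]),np.arctan2(*(d-b)[1::-1]),"mid",m)
# held bin: far visible end at image top, rim top .004 above TCP
w=cv2.imread("pics/w5raw.png")
e=cv2.resize(w[110:300,180:420],(720,570),interpolation=cv2.INTER_CUBIC); cv2.imwrite("pics/held.png",e)
go([m[0],m[1],.26],np.pi+yaw)
E
```

```text
0.1587390584113346 0.06497623642480868 0.06456939791674893 yaw 0.1210738680391946 0.1223372775567578 0.11980533928433963 mid [0.5588 0.1719 0.066 ]
at [0.5582 0.0143 0.3103] psi -3.0454299940444924 shift [-1.57 15.69  5.03] turn [ 0.    -0.    -0.025]
```

View pics/held.png

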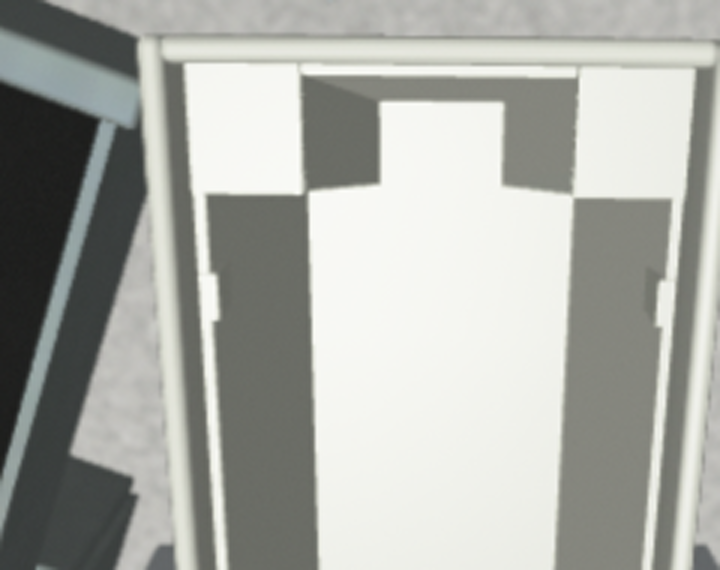

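```bash
python3 - <<'E'
from h import *
go([.5585,.170,.145],np.pi+.118)
E
```

```text
at [0.5582 0.0143 0.3103] psi -3.0454299940444924 shift [-1.53 15.5  16.53] turn [ 0.    -0.    -0.022]
```

Emit:
step_arm([
  [[-0.2,2,0],[0,0,-0.01],0.5],
  [[-0.4,5,0],[0,0,-0.02],0.5],
  [[-0.8,9,0],[0,0,-0.02],0.5],
  [[-1.2,12.5,1],[0,0,-0.02],0.5],
  [[-1.5,14.5,3],[0,0,-0.02],0.5],
  [[-1.5,15.5,6],[0,0,-0.02],0.5],
  [[-1.5,15.5,9],[0,0,-0.02],0.5],
  [[-1.5,15.5,12],[0,0,-0.02],0.5],
  [[-1.5,15.5,15],[0,0,-0.02],0.5],
  [[-1.5,15.5,16.5],[0,0,-0.02],0.5],
])

```text
time_s: 17.9
eef_pos: [0.5575, 0.1708, 0.144]
orientation: [-0.001, -0.059, 0.998, -0.0]
wrist_force: [-0.5, 0.2, -0.5]
opening: 0.0654
grasp_force: 34.0
```

Emit:
step_arm([
  [[0,0,0],[0,0,0],0.5],
  [[0,0,0.3],[0,0,0],0.5],
  [[0,0,0.6],[0,0,0],0.5],
  [[0,0,0.9],[0,0,0],0.5],
  [[0,0,1.2],[0,0,0],0.5],
  [[0,0,1.4],[0,0,0],0.5],
  [[0,0,1.5],[0,0,0],0.5],
  [[0,0,1.5],[0,0,0],0.5],
  [[0,0,1.5],[0,0,0],0.5],
  [[0,0,1.5],[0,0,0],0.5],
])

```text
time_s: 19.15
eef_pos: [0.5583, 0.17, 0.1304]
orientation: [0.0, -0.058, 0.998, 0.0]
wrist_force: [0.2, 0.1, -1.3]
opening: 0.0654
grasp_force: 34.0
```

```bash
python3 - <<'E'
from h import *
s=env.sense(); print(s["wrist_force"],s["ft_torque"],s["opening"]); go([.5585,.170,.118],np.pi+.118)
t=env.camera("top")[:,:,::-1]; c=env.camera("scene")[:,:,::-1]
im=np.zeros((600,800,3),np.uint8)
im[:,:400]=cv2.resize(t[165:285,240:320],(400,600),interpolation=cv2.INTER_CUBIC); im[:400,400:]=cv2.resize(c[210:330,325:445],(400,400),interpolation=cv2.INTER_CUBIC)
cv2.imwrite("pics/pre.png",im)
E
```

```text
[ 0.1719  0.0546 -1.322 ] [ 0.0078  0.0063 -0.032 ] 0.06538348371586353
at [0.5583 0.17   0.1304] psi -3.0253661417403013 shift [-0.02 -0.    1.24] turn [ 0.     0.    -0.002]
```

Free so far. I lower it 5 mm into the rim and check the force.

Emit:
step_arm([
  [[0,0,0.1],[0,0,0],0.5],
  [[0,0,0.2],[0,0,0],0.5],
  [[0,0,0.3],[0,0,0],0.5],
  [[0,0,0.4],[0,0,0],0.5],
  [[0,0,0.5],[0,0,0],0.5],
  [[0,0,0.6],[0,0,0],0.5],
  [[0,0,0.6],[0,0,0],0.5],
  [[0,0,0.6],[0,0,0],0.5],
  [[0,0,0.6],[0,0,0],0.5],
  [[0,0,0.6],[0,0,0],0.5],
])

```text
time_s: 20.5
eef_pos: [0.5583, 0.17, 0.1243]
orientation: [0.0, -0.058, 0.998, 0.0]
wrist_force: [0.7, -0.8, -2.0]
opening: 0.0655
grasp_force: 34.0
```

No contact 4 mm below the rim top, so it is entering. Lowering to the ledges.

Emit:
step_arm([
  [[0,0,0.1],[0,0,0],0.5],
  [[0,0,0.2],[0,0,0],0.5],
  [[0,0,0.3],[0,0,0],0.5],
  [[0,0,0.4],[0,0,0],0.5],
  [[0,0,0.5],[0,0,0],0.5],
  [[0,0,0.55],[0,0,0],0.5],
  [[0,0,0.6],[0,0,0],0.5],
  [[0,0,0.6],[0,0,0],0.5],
  [[0,0,0.6],[0,0,0],0.5],
  [[0,0,0.6],[0,0,0],0.5],
])

```text
time_s: 21.75
eef_pos: [0.5583, 0.17, 0.1183]
orientation: [0.0, -0.058, 0.998, 0.0]
wrist_force: [-0.2, -0.1, -1.6]
opening: 0.0653
grasp_force: 34.0
```

Emit:
step_arm([
  [[0,0,0.05],[0,0,0],0.5],
  [[0,0,0.1],[0,0,0],0.5],
  [[0,0,0.1],[0,0,0],0.5],
  [[0,0,0.1],[0,0,0],0.5],
  [[0,0,0.1],[0,0,0],0.5],
  [[0,0,0.1],[0,0,0],0.5],
  [[0,0,0.1],[0,0,0],0.5],
  [[0,0,0.1],[0,0,0],0.5],
  [[0,0,0.1],[0,0,0],0.5],
  [[0,0,0.1],[0,0,0],0.5],
])

```text
time_s: 23.0
eef_pos: [0.5583, 0.17, 0.1178]
orientation: [0.0, -0.058, 0.998, 0.0]
wrist_force: [-2.7, -0.5, 6.1]
opening: 0.0654
grasp_force: 34.9
```

Contact comes at TCP z 0.1178, against 0.1179 predicted for the ledges. Releasing and backing off straight up.

Emit:
step_arm([
  [[0,0,-0.05],[0,0,0],0.5],
  [[0,0,-0.05],[0,0,0],0.15],
  [[0,0,-0.05],[0,0,0],0.1],
  [[0,0,-0.05],[0,0,0],0],
  [[0,0,-0.05],[0,0,0],0],
  [[0,0,-0.05],[0,0,0],0],
  [[0,0,-1],[0,0,0],0],
  [[0,0,-3],[0,0,0],0],
  [[0,0,-6],[0,0,0],0],
  [[0,0,-10],[0,0,0],0],
], force=20)

```text
time_s: 24.25
eef_pos: [0.5579, 0.17, 0.2185]
orientation: [-0.0, -0.058, 0.998, -0.0]
wrist_force: [0.0, 0.6, 0.0]
opening: 0.0854
grasp_force: 0.0
```

Emit:
step_arm([
  [[0,0,-4],[0,0,0],0],
  [[0,0,-6],[0,0,0],0],
  [[4,0,-8],[0,0,0],0],
  [[8,0,-8],[0,0,0],0],
  [[12,0,-8],[0,0,0],0],
  [[14,0,-8],[0,0,0],0],
  [[14,0,-8],[0,0,0],0],
  [[14,0,-8],[0,0,0],0],
  [[14,0,-8],[0,0,0],0],
  [[14,0,-8],[0,0,0],0],
])

```text
time_s: 25.5
eef_pos: [0.4197, 0.1538, 0.2971]
orientation: [-0.0, -0.058, 0.998, -0.0]
wrist_force: [0.5, 0.4, -0.3]
opening: 0.0855
grasp_force: 0.0
```

```bash
python3 - <<'E'
from h import *
s=env.sense(); T=toolT()
w=env.camera("wrist")[:,:,::-1].copy(); t=env.camera("top")[:,:,::-1].copy(); c=env.camera("scene")[:,:,::-1].copy()
C=np.array([.558,.170,0]); u=np.array([np.cos(.118),np.sin(.118),0]);v=np.array([-u[1],u[0],0])
for n,i in(("wrist",w),("top",t),("scene",c)):
    cv2.imwrite(f"pics/{n}9.png",i)
    p=proj(n,[C+[0,0,.122]+a*.08*u+b*.033*v for a,b in((1,1),(1,-1),(-1,-1),(-1,1))],T); print(n,p.round(0).tolist())
    for q in p: cv2.circle(i,tuple(int(round(x)) for x in q),1,(0,0,255),-1)
im=np.zeros((600,800,3),np.uint8)
im[:300,:400]=cv2.resize(w,(400,300)); im[300:,:400]=cv2.resize(t[150:300,220:420],(400,300),interpolation=cv2.INTER_CUBIC); im[:,400:]=cv2.resize(c[190:340,335:435],(400,600),interpolation=cv2.INTER_CUBIC)
cv2.imwrite("pics/final.png",im); print(s["eef_pos"],s["wrist_force"],s["time_s"])
E
```

```text
wrist [[354.0, 409.0], [293.0, 409.0], [288.0, 276.0], [358.0, 276.0]]
top [[264.0, 187.0], [289.0, 186.0], [292.0, 245.0], [267.0, 247.0]]
scene [[424.0, 263.0], [404.0, 279.0], [343.0, 242.0], [363.0, 229.0]]
[0.4197 0.1538 0.2971] [ 0.4927  0.3572 -0.2505] 25.5
```

View pics/final.png

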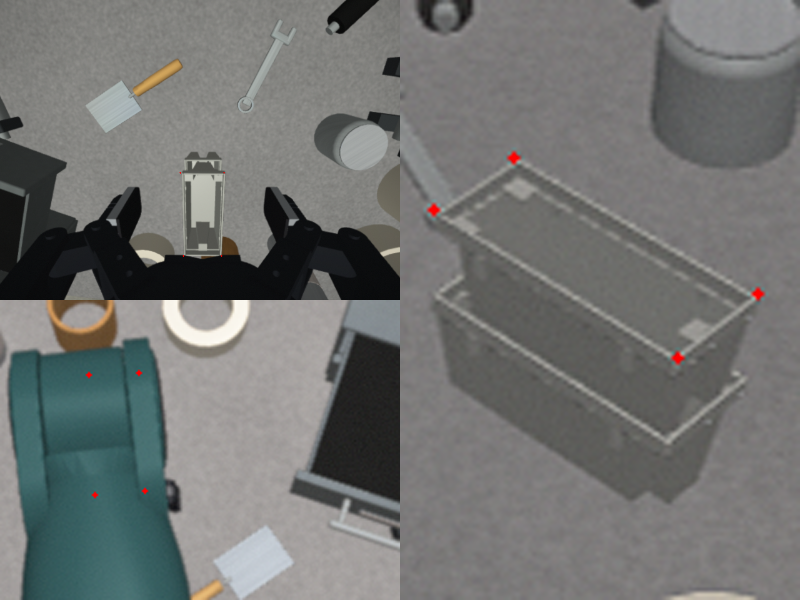

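In the scene view the upper bin stands level and square on the lower one. Its rim corners lie on the marks predicted for 56 mm stacking, at crop (434,210), (514,158), (757,294), (678,358). The drawer is out and the robot is clear, so I hand the job in.

```bash
python3 -c "
from workcell import env
print(env.job_done())"
```

```text
the job is handed in; nothing more can be done
None
```

The top drawer is out at its stop, the empty bin stands level on the loaded bin's ledges turned end for end, and the job was handed in at about 26 s of the 51 s allowed (no verdict was returned).

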